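# Refit a pump housing's access panel and hold it against its gasket

### The arm

A 6-joint arm with a two-finger parallel gripper is mounted at the origin on a cart in front of the work surface, level with it; the furniture and walls round the work are solid. World frame = base frame: x ahead of the robot, y to its left, z up, the work surface at z = 0. Lengths are in m, angles in rad, forces in N, time in s.
With the tool pointing down it reaches from about 0.3 to 0.775 m from the base axis. Payload 14.6 kg.
Tool frame: the origin (TCP) lies on the centre line of the jaws, within the pads' length; the fingertips stand ctrl.tcp_to_tips ahead of it and the grasp point (between the pads) lies 2 mm behind it (ctrl.tcp_to_tips is the distance from the TCP to the fingertips, in m); z points along the fingers, y is the line along which they close (so a half turn about z gives the same grasp; the last joint's range is limited). The gripper opens to 94 mm and grips with 3 to 60 N. Pads are 16 mm wide; open, the fingers measure 119 mm over their backs; the gripper's body (75 mm by 177 mm) begins 78 mm behind the grasp point.
Start: joints at [-1.208, 0.3, 1.521, -0, 1.321, -0.067], TCP at [0.229, -0.5, 0.197] pointing down, gripper open.
Joint ranges: [-3.03, 3.03], [-0.79, 2.21], [0.23, 2.52], [-1.04, 4.18], [0, 3.07], [-2.55, 2.55]. Speed limits (rad/s): [2.22, 2.22, 2.57, 3.14, 3.14, 3.14].

### API

Orientations are given as [roll, pitch, yaw] about the fixed x, y, z axes, in that order (R = Rz(yaw) Ry(pitch) Rx(roll)).
In Python, from station import telemetry, viewer, hand_in, ctrl gives the robot as it stands.
- The arm moves only by the tool step_arm, never from a script. Its argument "plan" is a list of rows, each an object of numbers: "dx", "dy", "dz": the shift along the tool's x, y, z scaled (see below); "rx", "ry", "rz": the turn, a rotation vector about the tool's x, y, z scaled (see below); "claw": the closure, from 0 (fully open) to 1 (shut). In form: [{"dx": .., "dy": .., "dz": .., "rx": .., "ry": .., "rz": .., "claw": ..}, ...]. A call has 1 to 10 rows; each row shifts and turns the commanded pose from where the row before left it, along the tool's axes as they then stand; what a row does not reach is not made up. The controller multiplies each number of a shift by 0.1 m and each number of a turn by 90 degrees. A row lasts 1/10 s, in which the tool goes at most 50 mm and 8.59 degrees, less where a joint would pass 70% of its speed; a pose out of reach is approached as far as the arm can. A call with a number of a shift or a turn outside -1 to 1 is refused whole. A call with a gripper value outside its range is refused whole. The fingers move at their own pace and stop on an object; "grip_force" is the grip in N (left out, the last holds). Time passes only in rows, so rows that do not move let the fingers close. It gives the time, the measured TCP pose, the force, the opening and the grip force at its end, in the units of the state.
- telemetry.get_obs(): the state, without advancing time (a new reading comes with each control period).
- viewer.camera(name): name is "side" or "top" or "wrist"; returns a dict with "img" (384x512x3 uint8, red, green, blue), "z_map" (384x512 float32, m along the optical axis (not along the pixel's ray), 0 where there is no reading), "fx", "fy", "cx", "cy" (pixels), "dist" ([k1, k2, p1, p2, k3] as OpenCV has them; the pictures are not rectified), "R" (3x3) and "t" (3): a world point X has camera coordinates R X + t; the wrist camera has in their place "tool_from_camera" (4x4, takes a point from camera to tool coordinates, whose origin is the TCP and whose axes are the flange's). Camera axes: x right, y down, z forward; pixel columns grow to the right and rows downward; lengths in m; the calibration is good to about 2 mm. A picture is of the moment at which its call begins: read the wrist's pose just before it.
- hand_in(): hands the job in; it is judged then, once.
Trained networks look in a picture, given as the dict that the camera call returned (one of the last four; its "shot" number tells which), for a name from the list of things; names that differ only in an ending like _2 or _b are one class to them, and where a whole thing is asked for, a point or a joint stands for the part that bears it (a point fixed in the world has none). Each returns a list of dicts, best first, with "score" (0 to 1); they miss things now and then, are a little off and sometimes report something else, mostly with a low value. They report only what shows in the picture. A call takes as long as a camera call.
- viewer.recognise(target, picture): "rect" ([left, top, right, bottom] in pixels, round what is visible of it).
The state is a dict: "time_s": time; "qpos": joint angles; "joint_vel": joint speeds; "tau": joint torques, N m; "ee_pos": TCP position; "eef_rot": TCP orientation; "force": force on the tool from outside, world axes, zero at the start; "moment": the same for the moment, N m; "grip_width": finger opening in m; "grip_force": force on a finger pad.
Only numpy, scipy, OpenCV 4.12 (cv2) and the standard library are available. Lean on these libraries where they do the work, as an engineer would, in place of code of your own. Each camera call takes 0.05 s, during which the arm holds its last target. There are 200 camera calls.

### The job

Turn the orange quarter-turn fastener on the open pump housing until its wing lines up with the red marks, so that the panel's slot will pass over it. Then lift the blue access panel by its handle straight up out of the sprung catches of its parking dock, set it on the housing with the slot over the fastener and the hole over the pin, and press it fully down against the frame, squeezing the gasket. Finish while still holding it pressed down, and leave the other things on the bench where they are.

Things in the scene. Friction and masses are not known exactly. Their poses are not given: they have to be found in the camera images.
- housing: Fixed white pump housing, 108 (its x) x 168 (its y) x 50 mm high, open on top. Origin: centre of its underside, on the worktop; z up. Its metal flange (the frame the panel is pressed against) is at z = 50 mm and reaches 4 mm beyond the panel all round. A black rubber gasket ring stands 6 mm proud of the flange (top at z = 56 mm). Front with vents faces -x.
- housing_stud (a point): Point on the fastener's vertical axis at flange height (housing frame x 0, y +52, z 50 mm). Two red marks on the steel bracket either side of the fastener lie along the housing's x axis.
- housing_pin (a point): Point on the axis of the fixed locating pin at flange height (housing frame x 0, y -61, z 50 mm). The pin is 8 mm thick, its pointed top stands 22 mm above the flange.
- gasket (a joint): How far the sprung gasket is squeezed (m): 0 free, 0.006 when the panel bears on the metal flange. Spring: 4.5 N at 0 rising by 1.5 N per mm to 13.5 N at 6 mm.
- wing (a joint): Angle of the quarter-turn fastener (rad), counter-clockwise seen from above. 0: its orange wing lies along the housing's x axis, in line with the red marks and with the panel's slot. Starts 0.6 to 1.4. Turns from -0.5 to 1.65, no detent, friction 0.05 N m holds it where it is left.
- wing_head (a point): Centre of the orange wing head of the fastener, on its turning axis; turns with it: x along the wing, z up. The wing is a flat bar 36 mm long, 9 mm thick, 24 mm high, from 12 to 36 mm above the flange (world z 62 to 86 mm; this point is at 76 mm), on a round 8 mm neck.
- panel: Loose blue access panel, 100 (its x) x 160 (its y) x 5 mm, about 0.28 kg. Origin: centre of its underside; z up. It carries a black D-handle on top, a slot and a square hole. Seated, its frame lies over the housing's: same x and y axes, underside 56 mm above the worktop when resting on the free gasket, 50 mm when fully down.
- panel_handle (a point): Centre of the handle's bar: 66 mm long along the panel's y, 14 mm thick along x, 14 mm high, 38 mm above the panel's underside (26 mm of free height under the bar, between two legs at 28 mm either side). Panel frame x 0, y -2 mm.
- panel_slot (a point): Centre of the slot at the underside (panel frame x 0, y +52 mm): 44 mm along panel x, 17 mm along y. It lets the wing through only if the wing lies along it. Two red marks flank it.
- panel_hole (a point): Centre of the 16 mm square hole for the locating pin, at the underside (panel frame x 0, y -61 mm).
- dock: Fixed aluminium parking dock, 110 x 230 x 50 mm; origin under its centre, y along its two rails. The panel starts level on the rails, axes as the dock's, underside 35 mm above the worktop. A sprung roller catch (white roller, blue slide) laps 2 mm over each short end of the panel: a straight pull up of about 7 N beyond its weight pushes them aside; free after 12 mm.
- squeeze_bottle: Loose wash bottle, red tip, 67 mm wide, 170 mm tall; origin under its centre. Bystander.
- beaker_glass: Loose glass beaker, 59 mm wide, 68 mm tall; origin under its centre. Bystander.
- timer: Loose white timer, 50 x 60 x 16 mm; origin under its centre. Bystander.
- calculator: Loose black calculator, 114 x 68 x 11 mm; origin under its centre. Bystander.
- screwdriver: Loose red screwdriver, 144 mm long; origin under its centre. Bystander.

How it is judged:
On the way, in this order (a step that is already met when the one before it is completed fails the run):
1. the fastener's wing is in line with the red marks (within 8 degrees) while the panel is still in its dock (angle between the x axis of wing_head and the x axis of housing, either way round below 0.14 rad and distance of panel from where it was at the start of the episode below 0.008 m), for 0.2 s.
2. the panel is lifted by the gripper clear of the dock's catches (z of panel in the frame of dock above 0.06 m and contact force between the fingers and panel above 1 N and contact force between panel and dock below 0.05 N), for 0.1 s.
At the end, for the whole second after the job is handed in: The panel is on the housing, slot over fastener and hole over pin (within 8 mm), level within 2 degrees, underside within 2.5 mm of the flange, gasket squeezed over 4 mm; wing still in line within 14 degrees; the fingers bear on the panel (over 3 N) and keep pressing it (value of joint gasket above 0.004 m and z of panel in the frame of housing between 0.047 and 0.0525 m and horizontal distance between panel_slot and housing_stud below 0.008 m and horizontal distance between panel_hole and housing_pin below 0.008 m and angle between panel's own z axis and vertical below 0.04 rad and angle between the x axis of wing_head and the x axis of housing, either way round below 0.25 rad and contact force between the fingers and panel above 3 N and contact force between panel and housing above 6 N and linear speed of panel below 0.02 m/s); the arm keeps its last pose, push and grip.
It fails at once if a bystander is pushed more than 25 mm away (distance of any of squeeze_bottle, beaker_glass, timer, calculator, screwdriver from where it was at the start of the episode above 0.025 m).
It fails at once if the panel is tipped over 30 degrees (angle between panel's own z axis and vertical above 0.52 rad).
It also fails if it takes over 54 s, if anything falls off the work surface, if the arm or the gripper's body presses on something with over 40 N, if the wrist force passes 120 N, or if a joint passes its speed limit or range.

## Working session

There is one attempt and no reset: what is moved stays moved. The work goes in short steps, Python scripts to look and compute and a tool call to move; the robot and the scene stay as the last step left them, time stands still between calls to the robot, and variables do not carry over. Pictures are saved under pics/ and viewed, at most 10 in all, crops included, and the job is handed in when it is done.

Besides the shell and the picture viewer there is one more tool, called by a JSON object that holds its "method" and its "body", one argument or row to a line. step_arm: Moves the arm, as the interface text tells. Shifts and turns lie within -1 to 1; 1 stands for 0.1 m of shift or 90 degrees of turn. Its arguments: {"type":"object","properties":{"plan":{"type":"array"},"grip_force":{"type":"number"}},"required":["plan"]}

```bash
ls; mkdir -p pics
cat > h.py <<'E'
import numpy as np, cv2
from scipy.spatial.transform import Rotation as Ro
from station import telemetry, viewer, hand_in, ctrl
def cloud(p, T=None):
    """HxWx3 world points; T = tool pose 4x4 for wrist"""
    h,w=p["z_map"].shape
    K=np.array([[p["fx"],0,p["cx"]],[0,p["fy"],p["cy"]],[0,0,1.]])
    v,u=np.mgrid[:h,:w]
    n=cv2.undistortPoints(np.stack([u,v],-1).reshape(-1,1,2).astype(float),K,np.array(p["dist"])).reshape(h,w,2)
    z=p["z_map"]; c=np.dstack([n*z[...,None],z])
    if "R" in p: W=(c-np.array(p["t"]))@np.array(p["R"])
    else:
        M=T@np.array(p["tool_from_camera"]); W=c@M[:3,:3].T+M[:3,3]
    W[z==0]=np.nan
    return W
def pose():
    o=telemetry.get_obs(); T=np.eye(4); T[:3,:3]=Ro.from_euler('xyz',o["eef_rot"]).as_matrix(); T[:3,3]=o["ee_pos"]; return T
def save(n,im): cv2.imwrite("pics/"+n,cv2.cvtColor(np.ascontiguousarray(im),cv2.COLOR_RGB2BGR))
E
python3 - <<'E'
from h import *
o=telemetry.get_obs(); print(o,ctrl.tcp_to_tips)
p=viewer.camera("top"); save("top.png",p["img"]); np.savez("top.npz",W=cloud(p),img=p["img"])
for n in ["housing","wing_head","panel","panel_handle","dock","squeeze_bottle","beaker_glass","timer","calculator","screwdriver"]:
    print(n,[(np.round(d["rect"]),round(d["score"],2)) for d in viewer.recognise(n,p)[:2]])
p=viewer.camera("side"); save("side.png",p["img"]); np.savez("side.npz",W=cloud(p),img=p["img"])
E
```

```text
pics
{'time_s': 0.0, 'qpos': array([-1.20759707e+00,  3.00456306e-01,  1.52160245e+00, -2.99408179e-06,
        1.32069325e+00, -6.65989340e-02]), 'joint_vel': array([-6.70603909e-04, -1.00236405e-03,  3.71316035e-04, -1.04683149e-03,
       -5.18870047e-05, -1.79559395e-04]), 'tau': array([-8.58035892e-04, -5.31804764e+01, -3.52736521e+01,  7.07848719e-02,
        2.43876205e-02, -7.96730183e-05]), 'ee_pos': array([ 0.22907569, -0.49971698,  0.19688541]), 'eef_rot': array([-3.14043568e+00, -7.42607748e-05,  4.29798888e-01]), 'force': array([-0.05309142,  0.77484872,  0.21765688]), 'moment': array([ 0.06358941,  0.00806447, -0.0255201 ]), 'grip_force': 0.0, 'grip_width': 0.09405317862385429} 0.017
housing [(array([163., 189., 211., 221.]), 0.91)]
wing_head []
panel [(array([268., 192., 315., 223.]), 0.74)]
panel_handle [(array([268., 196., 316., 225.]), 0.86), (array([362., 223., 391., 256.]), 0.6)]
dock [(array([258., 192., 323., 227.]), 0.74)]
squeeze_bottle [(array([138., 151., 156., 175.]), 0.73)]
beaker_glass [(array([164., 155., 183., 172.]), 0.61)]
timer [(array([130., 183., 147., 196.]), 0.61)]
calculator [(array([362., 224., 390., 256.]), 0.65), (array([258., 193., 322., 230.]), 0.45)]
screwdriver []
```

Run:
```python
import numpy as np,cv2
from h import save
d=np.load("top.npz"); W=d["W"]
c=d["img"][140:270,120:400]; save("topc.png",cv2.resize(c,None,fx=2.8,fy=2.8,interpolation=cv2.INTER_CUBIC))
for n,(l,t,r,b) in dict(housing=(163,189,211,221),dock=(258,192,323,227),panel=(268,192,315,223)).items():
    P=W[t-3:b+3,l-3:r+3].reshape(-1,3); P=P[P[:,2]>.03]
    print(n,len(P),P.min(0),P.max(0),np.median(P,0))
    for lo,hi in [(.03,.045),(.045,.06),(.06,.1)]:
        Q=P[(P[:,2]>lo)&(P[:,2]<hi)]
        if len(Q)>5: print(lo,len(Q),cv2.minAreaRect(Q[:,:2].astype(np.float32)*1000),Q[:,:2].mean(0))
```

```text
housing 849 [0.4665864  0.12181456 0.03014838] [0.60459274 0.3084541  0.08719157] [0.53579018 0.22336134 0.04946564]
0.03 167 ((535.2733154296875, 215.48892211914062), (108.47698211669922, 169.61563110351562), 13.11267375946045) [0.53543787 0.21980107]
0.045 639 ((535.4910278320312, 215.6104736328125), (107.99989318847656, 169.87564086914062), 13.533710479736328) [0.53506777 0.21545627]
0.06 43 ((533.3286743164062, 216.58282470703125), (87.97254943847656, 144.99917602539062), 12.704444885253906) [0.52399853 0.24664079]
dock 1207 [ 0.45773362 -0.29976884  0.03061219] [ 0.58781864 -0.06811184  0.0852507 ] [ 0.52319999 -0.18571569  0.03922187]
0.03 1060 ((522.9755249023438, -184.39639282226562), (112.69589233398438, 229.62167358398438), 11.547381401062012) [ 0.52297026 -0.18626393]
0.045 81 ((525.84228515625, -182.62115478515625), (90.9678955078125, 195.06036376953125), 11.168076515197754) [ 0.52349154 -0.18379887]
0.06 66 ((522.7324829101562, -184.67649841308594), (13.468761444091797, 63.44993209838867), 11.113889694213867) [ 0.52284808 -0.18466491]
panel 1165 [ 0.46127263 -0.28386615  0.03108993] [ 0.58781864 -0.08691976  0.0852507 ] [ 0.52324121 -0.18586341  0.03927241]
0.03 1018 ((525.5056762695312, -184.33184814453125), (111.73064422607422, 199.7960662841797), 8.317289352416992) [ 0.5231778  -0.18623423]
0.045 81 ((525.84228515625, -182.62115478515625), (90.9678955078125, 195.06036376953125), 11.168076515197754) [ 0.52349154 -0.18379887]
0.06 66 ((522.7324829101562, -184.67649841308594), (13.468761444091797, 63.44993209838867), 11.113889694213867) [ 0.52284808 -0.18466491]
```

View pics/topc.png

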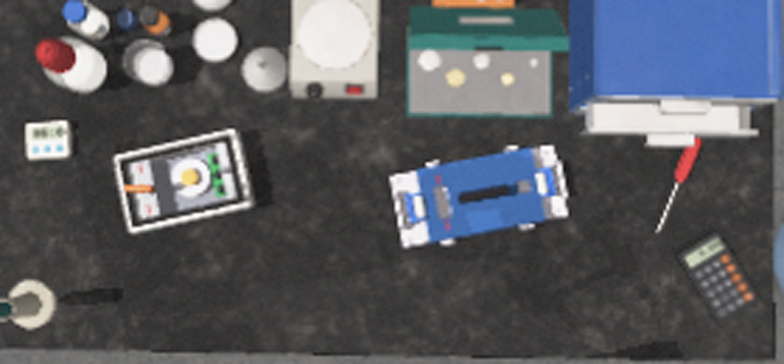

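View pics/side.png

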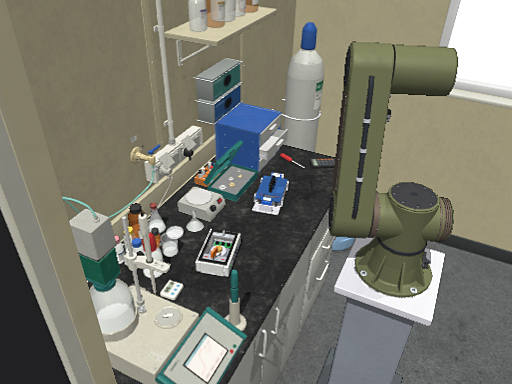

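```bash
cat >> h.py <<'E'
def plan(xyz,yaw):
    """numbers for a row plan: tool-frame total shift (units) and rz total (units), tool pointing down"""
    T=pose(); G=Ro.from_euler('xyz',[np.pi,0,yaw]).as_matrix()
    s=T[:3,:3].T@(np.array(xyz)-T[:3,3])/.1
    r=Ro.from_matrix(T[:3,:3].T@G).as_rotvec()/(np.pi/2)
    print("shift",s.round(3),"turn",r.round(4),"yaw now",Ro.from_matrix(T[:3,:3]).as_euler('xyz').round(4))
E
python3 - <<'E'
from h import *
d=np.load("top.npz"); W=d["W"]; im=d["img"]
P=W.reshape(-1,3); 
m=(np.linalg.norm(P[:,:2]-[.5235,.266],axis=1)<.025)&(P[:,2]>.065)
Q=P[m]; print(len(Q),Q.round(3).tolist()); print(cv2.minAreaRect(Q[:,:2].astype(np.float32)*1000))
# tall things on the bench, 5 cm cells
m=(P[:,0]>.25)&(P[:,0]<.8)&(abs(P[:,1])<.6)&(P[:,2]>.08)
H={}
for x,y,z in P[m]:
    k=(int(x//.05*5),int(y//.05*5)); H[k]=max(H.get(k,0),z)
for k in sorted(H): print(k,round(H[k],2),end="; ")
print()
plan([.46,.235,.30],np.radians(13.3)); plan([.46,.235,.30],np.radians(-76.7))
E
```

```text
27 [[0.526, 0.282, 0.08], [0.526, 0.277, 0.085], [0.526, 0.274, 0.082], [0.526, 0.271, 0.081], [0.526, 0.266, 0.085], [0.526, 0.263, 0.08], [0.526, 0.258, 0.085], [0.526, 0.255, 0.083], [0.526, 0.251, 0.085], [0.526, 0.247, 0.085], [0.522, 0.281, 0.084], [0.522, 0.277, 0.084], [0.522, 0.274, 0.082], [0.522, 0.269, 0.087], [0.522, 0.266, 0.082], [0.522, 0.262, 0.086], [0.522, 0.259, 0.081], [0.522, 0.256, 0.082], [0.522, 0.253, 0.078], [0.522, 0.249, 0.08], [0.519, 0.278, 0.065], [0.519, 0.274, 0.068], [0.519, 0.27, 0.067], [0.519, 0.266, 0.068], [0.519, 0.262, 0.069], [0.519, 0.259, 0.067], [0.519, 0.256, 0.065]]
((522.3623657226562, 264.70123291015625), (6.991880416870117, 34.53581619262695), 0.7373420596122742)
(25, -60) 0.35; (25, -55) 0.51; (25, -50) 0.52; (25, -45) 0.53; (25, -15) 0.66; (25, -10) 0.69; (25, -5) 0.69; (30, 40) 0.11; (35, 40) 0.22; (35, 45) 0.08; (35, 50) 0.08; (40, 45) 0.09; (40, 50) 0.09; (40, 55) 0.09; (45, 45) 0.08; (45, 50) 0.29; (45, 55) 0.29; (50, -25) 0.08; (50, -20) 0.09; (50, 20) 0.08; (50, 25) 0.09; (50, 45) 0.09; (50, 50) 0.43; (50, 55) 0.44; (55, -50)
[... 378 characters left out ...]
; (65, 30) 0.14; (65, 35) 0.17; (65, 50) 0.09; (65, 55) 0.2; (70, -60) 0.62; (70, -55) 0.62; (70, -50) 0.75; (70, -45) 0.71; (70, -40) 0.62; (70, -35) 0.62; (70, -30) 0.62; (70, -25) 0.62; (70, -20) 0.62; (70, -15) 0.62; (70, -10) 0.62; (70, 30) 0.1; (70, 35) 0.16; (75, -60) 0.62; (75, -55) 0.75; (75, -50) 0.79; (75, -45) 0.77; (75, -40) 0.78; (75, -35) 0.82; (75, -30) 0.82; (75, -25) 0.78; (75, -20) 0.75; (75, -15) 0.75; (75, -10) 0.62; (75, 15) 0.11; (75, 20) 0.11; (75, 25) 0.12; (75, 30) 0.1; (75, 35) 0.1; 
shift [ 5.161 -5.719 -1.026] turn [-0.      0.      0.1259] yaw now [-3.1416  0.      0.4298]
shift [ 5.161 -5.719 -1.026] turn [0.     0.     1.1259] yaw now [-3.1416  0.      0.4298]
```

{"method": "step_arm", "body": {
  "plan": [
    {"rz": -0.0908, "dz": -0.1},
    {"rz": -0.0908, "dz": -0.1},
    {"rz": -0.0908, "dz": -0.1},
    {"rz": -0.0908, "dz": -0.1},
    {"rz": -0.0908, "dz": -0.1},
    {"rz": -0.0908, "dz": -0.1},
    {"rz": -0.0908, "dz": -0.1},
    {"rz": -0.0908, "dz": -0.1}
  ]
}}

```text
$.plan[0]: bad value
```

{"method": "step_arm", "body": {
  "plan": [
    {"dx": 0.46, "dy": 0.17},
    {"dx": 0.46, "dy": 0.17},
    {"dx": 0.46, "dy": 0.17},
    {"dx": 0.46, "dy": 0.17},
    {"dx": 0.46, "dy": 0.17},
    {"dx": 0.46, "dy": 0.17},
    {"dx": 0.46, "dy": 0.17},
    {"dx": 0.46, "dy": 0.17}
  ]
}}

```text
$.plan[0]: bad value
```

{"method": "step_arm", "body": {
  "plan": [
    {"dx": 0.46, "dy": 0.17},
    {"dx": 0.46, "dy": 0.17},
    {"dx": 0.46, "dy": 0.17},
    {"dx": 0.46, "dy": 0.17},
    {"dx": 0.46, "dy": 0.17},
    {"dx": 0.46, "dy": 0.17},
    {"dx": 0.46, "dy": 0.17},
    {"dx": 0.3, "dy": 0.17},
    {"dx": 0}
  ]
}}

```text
$.plan[0]: bad value
```

Run:
```python
from h import *
T=pose(); p=viewer.camera("wrist"); W=cloud(p,T); np.savez("w1.npz",W=W,img=p["img"]); save("w1.png",p["img"])
print(T.round(4), np.array(p["tool_from_camera"]).round(3)); 
P=W.reshape(-1,3)
for n,lo,hi in [("flange",.045,.06),("top",.065,.1)]:
    m=(P[:,2]>lo)&(P[:,2]<hi)&(np.linalg.norm(P[:,:2]-[.535,.216],axis=1)<.13)
    if n=="top": m&=np.linalg.norm(P[:,:2]-[.523,.266],axis=1)<.03
    Q=P[m]; print(n,len(Q),cv2.minAreaRect(Q[:,:2].astype(np.float32)*1000),np.median(Q,0))
for n in ("wing_head","housing"):print(n,[(np.round(d["rect"]),d["score"]) for d in viewer.recognise(n,p)[:2]])
```

```text
[[ 0.909   0.4167 -0.      0.2292]
 [ 0.4167 -0.909   0.     -0.5   ]
 [-0.     -0.     -1.      0.1974]
 [ 0.      0.      0.      1.    ]] [[ 0.    -0.972 -0.236  0.07 ]
 [ 1.    -0.     0.001  0.   ]
 [-0.001 -0.236  0.972 -0.187]
 [ 0.     0.     0.     1.   ]]
flange 0 ((0.0, 0.0), (0.0, 0.0), 0.0) [nan nan nan]
top 0 ((0.0, 0.0), (0.0, 0.0), 0.0) [nan nan nan]
wing_head []
housing []
  return _methods._mean(a, axis=axis, dtype=dtype,
  ret = um.true_divide(
```

View pics/w1.png

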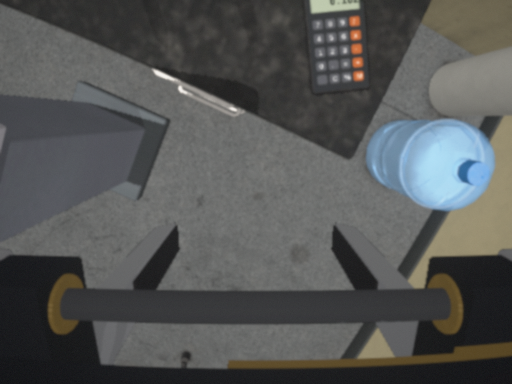

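{"method": "step_arm", "body": {
  "plan": [
    {"dx": 0, "dy": 0, "dz": -0.1, "rx": 0, "ry": 0, "rz": -0.0908, "claw": 0},
    {"dx": 0, "dy": 0, "dz": -0.1, "rx": 0, "ry": 0, "rz": -0.0908, "claw": 0},
    {"dx": 0, "dy": 0, "dz": -0.1, "rx": 0, "ry": 0, "rz": -0.0908, "claw": 0},
    {"dx": 0, "dy": 0, "dz": -0.1, "rx": 0, "ry": 0, "rz": -0.0908, "claw": 0},
    {"dx": 0, "dy": 0, "dz": -0.1, "rx": 0, "ry": 0, "rz": -0.0908, "claw": 0},
    {"dx": 0, "dy": 0, "dz": -0.1, "rx": 0, "ry": 0, "rz": -0.0908, "claw": 0},
    {"dx": 0, "dy": 0, "dz": -0.1, "rx": 0, "ry": 0, "rz": -0.0908, "claw": 0},
    {"dx": 0, "dy": 0, "dz": -0.1, "rx": 0, "ry": 0, "rz": -0.0908, "claw": 0}
  ]
}}

```text
time_s: 1.55
ee_pos: [0.2292, -0.5, 0.2779]
eef_rot: [3.142, 0.0, 1.577]
force: [0.4, 0.4, -0.8]
grip_width: 0.094
grip_force: 0.0
```

{"method": "step_arm", "body": {
  "plan": [
    {"dx": 0.46, "dy": 0.18, "dz": 0, "rx": 0, "ry": 0, "rz": 0, "claw": 0},
    {"dx": 0.46, "dy": 0.18, "dz": 0, "rx": 0, "ry": 0, "rz": 0, "claw": 0},
    {"dx": 0.46, "dy": 0.18, "dz": 0, "rx": 0, "ry": 0, "rz": 0, "claw": 0},
    {"dx": 0.46, "dy": 0.18, "dz": 0, "rx": 0, "ry": 0, "rz": 0, "claw": 0},
    {"dx": 0.46, "dy": 0.18, "dz": 0, "rx": 0, "ry": 0, "rz": 0, "claw": 0},
    {"dx": 0.46, "dy": 0.18, "dz": 0, "rx": 0, "ry": 0, "rz": 0, "claw": 0},
    {"dx": 0.46, "dy": 0.18, "dz": 0, "rx": 0, "ry": 0, "rz": 0, "claw": 0},
    {"dx": 0.46, "dy": 0.18, "dz": 0, "rx": 0, "ry": 0, "rz": 0, "claw": 0}
  ]
}}

```text
time_s: 2.35
ee_pos: [0.3734, -0.1301, 0.2778]
eef_rot: [3.141, 0.0, 1.57]
force: [0.3, -0.5, 0.3]
grip_width: 0.0943
grip_force: 0.0
```

{"method": "step_arm", "body": {
  "plan": [
    {"dx": 0.46, "dy": 0.18, "dz": 0, "rx": 0, "ry": 0, "rz": 0, "claw": 0},
    {"dx": 0.46, "dy": 0.18, "dz": 0, "rx": 0, "ry": 0, "rz": 0, "claw": 0},
    {"dx": 0.46, "dy": 0.18, "dz": 0, "rx": 0, "ry": 0, "rz": 0, "claw": 0},
    {"dx": 0.46, "dy": 0.18, "dz": 0, "rx": 0, "ry": 0, "rz": 0, "claw": 0},
    {"dx": 0.46, "dy": 0.18, "dz": 0, "rx": 0, "ry": 0, "rz": 0, "claw": 0},
    {"dx": 0.46, "dy": 0.18, "dz": 0, "rx": 0, "ry": 0, "rz": 0, "claw": 0},
    {"dx": 0.46, "dy": 0.18, "dz": 0, "rx": 0, "ry": 0, "rz": 0, "claw": 0},
    {"dx": 0.46, "dy": 0.18, "dz": 0, "rx": 0, "ry": 0, "rz": 0, "claw": 0},
    {"dx": 0, "dy": 0, "dz": 0, "rx": 0, "ry": 0, "rz": 0, "claw": 0},
    {"dx": 0, "dy": 0, "dz": 0, "rx": 0, "ry": 0, "rz": 0, "claw": 0}
  ]
}}

```text
time_s: 3.35
ee_pos: [0.517, 0.2365, 0.2767]
eef_rot: [-3.14, 0.001, 1.572]
force: [-0.9, -1.3, -0.0]
grip_width: 0.0941
grip_force: 0.0
```

Run:
```python
from h import *
T=pose(); p=viewer.camera("wrist"); W=cloud(p,T); np.savez("w2.npz",W=W,img=p["img"]); save("w2.png",p["img"])
print(T.round(4))
P=W.reshape(-1,3)
for n,lo,hi in [("flange",.045,.06),("top",.075,.1)]:
    m=(P[:,2]>lo)&(P[:,2]<hi)&(np.linalg.norm(P[:,:2]-[.535,.216],axis=1)<.13)
    if n=="top": m&=np.linalg.norm(P[:,:2]-[.523,.266],axis=1)<.03
    Q=P[m]; print(n,len(Q),cv2.minAreaRect(Q[:,:2].astype(np.float32)*1000),np.median(Q,0))
for n in ("wing_head","housing"):print(n,[(np.round(d["rect"]),d["score"]) for d in viewer.recognise(n,p)[:2]])
```

```text
[[-1.500e-03  1.000e+00 -1.100e-03  5.170e-01]
 [ 1.000e+00  1.500e-03 -6.000e-04  2.365e-01]
 [-6.000e-04 -1.100e-03 -1.000e+00  2.767e-01]
 [ 0.000e+00  0.000e+00  0.000e+00  1.000e+00]]
flange 5511 ((536.59619140625, 217.61256408691406), (107.12991333007812, 167.68731689453125), 13.756731986999512) [0.53565203 0.24078973 0.05033588]
top 183 ((525.1727905273438, 268.1680908203125), (8.578011512756348, 34.0526008605957), 0.2295302152633667) [0.52444196 0.26731623 0.08571453]
wing_head [(array([251., 137., 265., 168.]), 0.5)]
housing [(array([216., 121., 320., 255.]), 0.67)]
```

View pics/w2.png

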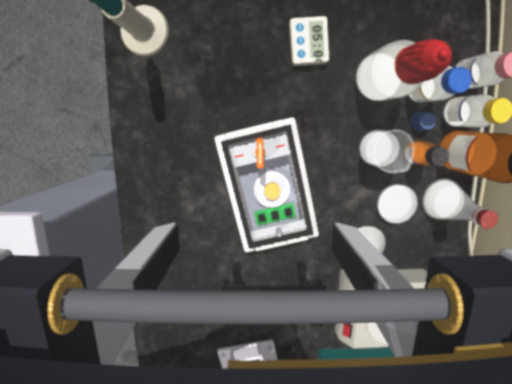

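{"method": "step_arm", "body": {
  "plan": [
    {"dx": 0.16, "dy": 0.04, "dz": 0.3, "rx": 0, "ry": 0, "rz": 0, "claw": 0.5},
    {"dx": 0.15, "dy": 0.035, "dz": 0.4, "rx": 0, "ry": 0, "rz": 0, "claw": 0.5},
    {"dx": 0, "dy": 0, "dz": 0.4, "rx": 0, "ry": 0, "rz": 0, "claw": 0.5},
    {"dx": 0, "dy": 0, "dz": 0.3, "rx": 0, "ry": 0, "rz": 0, "claw": 0.5},
    {"dx": 0, "dy": 0, "dz": 0, "rx": 0, "ry": 0, "rz": 0, "claw": 0.5},
    {"dx": 0, "dy": 0, "dz": 0, "rx": 0, "ry": 0, "rz": 0, "claw": 0.5}
  ]
}}

```text
time_s: 4.1
ee_pos: [0.5251, 0.2665, 0.139]
eef_rot: [3.141, -0.0, 1.57]
force: [0.1, 0.2, 0.7]
grip_width: 0.0498
grip_force: 0.0
```

{"method": "step_arm", "body": {
  "plan": [
    {"dx": 0, "dy": 0, "dz": 0.2, "rx": 0, "ry": 0, "rz": 0, "claw": 0.5},
    {"dx": 0, "dy": 0, "dz": 0.2, "rx": 0, "ry": 0, "rz": 0, "claw": 0.5},
    {"dx": 0, "dy": 0, "dz": 0.15, "rx": 0, "ry": 0, "rz": 0, "claw": 0.5},
    {"dx": 0, "dy": 0, "dz": 0, "rx": 0, "ry": 0, "rz": 0, "claw": 0.5},
    {"dx": 0, "dy": 0, "dz": 0, "rx": 0, "ry": 0, "rz": 0, "claw": 0.5}
  ]
}}

```text
time_s: 4.6
ee_pos: [0.5253, 0.2671, 0.0839]
eef_rot: [3.14, -0.001, 1.571]
force: [-0.3, -0.2, -0.3]
grip_width: 0.0469
grip_force: 0.0
```

{"method": "step_arm", "body": {
  "plan": [
    {"dx": 0, "dy": 0, "dz": 0, "rx": 0, "ry": 0, "rz": 0, "claw": 1},
    {"dx": 0, "dy": 0, "dz": 0, "rx": 0, "ry": 0, "rz": 0, "claw": 1},
    {"dx": 0, "dy": 0, "dz": 0, "rx": 0, "ry": 0, "rz": 0, "claw": 1},
    {"dx": 0, "dy": 0, "dz": 0, "rx": 0, "ry": 0, "rz": 0, "claw": 1},
    {"dx": 0, "dy": 0, "dz": 0, "rx": 0, "ry": 0, "rz": 0, "claw": 1},
    {"dx": 0, "dy": 0, "dz": 0, "rx": 0, "ry": 0, "rz": 0, "claw": 1}
  ],
  "grip_force": 15
}}

```text
time_s: 5.2
ee_pos: [0.5246, 0.2671, 0.0825]
eef_rot: [-3.142, -0.0, 1.571]
force: [-0.3, 0.3, 0.1]
grip_width: 0.0027
grip_force: 0.0
```

Run:
```python
from h import *
o=telemetry.get_obs();print(o["grip_width"],o["grip_force"],o["time_s"],o["force"])
T=pose(); p=viewer.camera("wrist"); save("w3.png",p["img"])
```

```text
0.0026615931642902093 0.0 5.2 [-0.31360872  0.29176107  0.06956023]
```

View pics/w3.png

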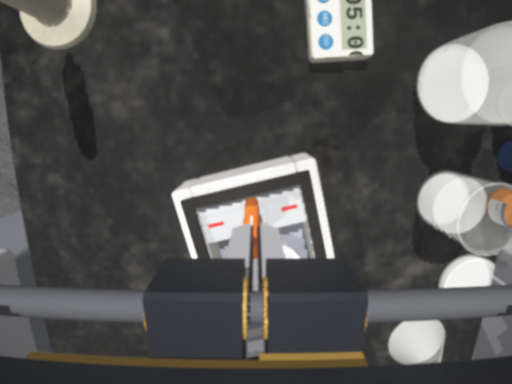

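Run:
```python
from h import *
o=telemetry.get_obs();print(o["grip_width"],o["grip_force"])
T=pose(); p=viewer.camera("wrist"); W=cloud(p,T)
for r in range(196,262,5):
    print(r,[(tuple((W[r,c]*1000).round().tolist()),tuple(p["img"][r,c].tolist())) for c in (244,250,256,262,268)])
save("w4.png",cv2.resize(p["img"][150:310,160:350],None,fx=4,fy=3.7,interpolation=cv2.INTER_CUBIC)[:600,:800])
```

```text
0.0009528634094049777 0.0
196 [((518.0, 285.0, 56.0), (77, 75, 74)), ((522.0, 275.0, 13.0), (104, 90, 86)), ((527.0, 282.0, 44.0), (126, 124, 124)), ((531.0, 283.0, 49.0), (143, 143, 145)), ((536.0, 283.0, 48.0), (162, 161, 165))]
201 [((518.0, 279.0, 48.0), (215, 202, 199)), ((523.0, 286.0, 75.0), (196, 108, 57)), ((527.0, 286.0, 75.0), (177, 109, 75)), ((531.0, 279.0, 49.0), (219, 220, 223)), ((536.0, 279.0, 47.0), (216, 218, 220))]
206 [((518.0, 276.0, 50.0), (221, 192, 184)), ((523.0, 286.0, 85.0), (242, 137, 61)), ((527.0, 286.0, 85.0), (211, 117, 66)), ((531.0, 276.0, 50.0), (211, 213, 216)), ((536.0, 276.0, 48.0), (220, 221, 224))]
211 [((518.0, 272.0, 49.0), (236, 189, 166)), ((523.0, 283.0, 87.0), (244, 141, 64)), ((527.0, 282.0, 85.0), (227, 126, 64)), ((531.0, 272.0, 49.0), (221, 221, 224)), ((536.0, 272.0, 48.0), (219, 221, 223))]
216 [((518.0, 268.0, 50.0), (234, 187, 166)), ((523.0, 280.0, 87.0), (248, 201, 168)), ((527.0, 280.0, 86.0), (229, 127, 63)), ((531.0, 268.0, 50.0), (203, 205, 208)), ((536.0, 267.0, 46.0), (218, 219, 221))]
221 [((519.0, 271.0, 71.0), (237, 14
[... 1155 characters left out ...]
 127.0), (180, 180, 182)), ((532.0, 277.0, 127.0), (181, 180, 183))]
251 [((521.0, 277.0, 133.0), (180, 180, 182)), ((524.0, 277.0, 133.0), (163, 162, 165)), ((527.0, 256.0, 86.0), (100, 66, 51)), ((529.0, 277.0, 134.0), (180, 180, 183)), ((532.0, 277.0, 134.0), (181, 181, 183))]
256 [((521.0, 277.0, 140.0), (178, 177, 180)), ((524.0, 277.0, 138.0), (157, 156, 158)), ((527.0, 253.0, 86.0), (101, 67, 52)), ((529.0, 277.0, 139.0), (180, 179, 181)), ((532.0, 277.0, 139.0), (178, 178, 181))]
261 [((523.0, 301.0, 195.0), (56, 57, 60)), ((524.0, 277.0, 144.0), (149, 149, 151)), ((527.0, 221.0, 25.0), (106, 103, 107)), ((528.0, 301.0, 195.0), (138, 138, 141)), ((529.0, 301.0, 196.0), (57, 57, 60))]
```

View pics/w4.png

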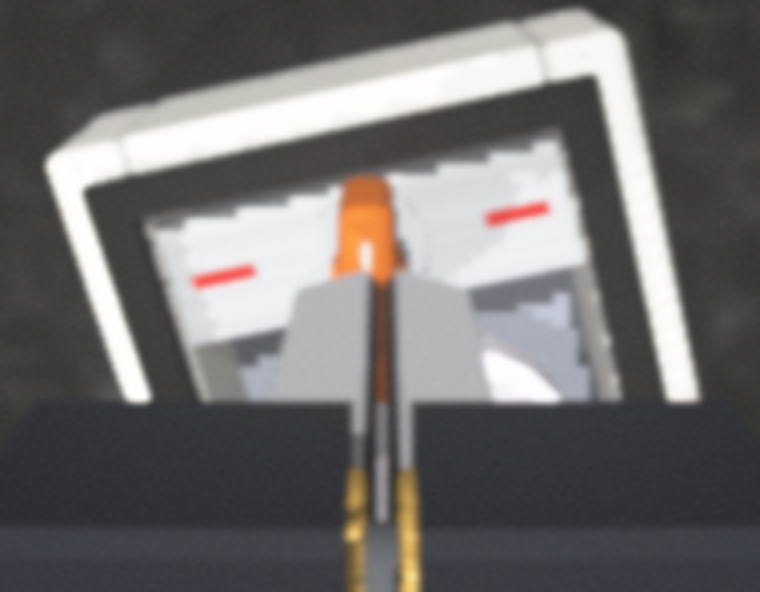

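{"method": "step_arm", "body": {
  "plan": [
    {"dx": 0, "dy": 0, "dz": 0, "rx": 0, "ry": 0, "rz": 0, "claw": 0.6},
    {"dx": 0, "dy": 0, "dz": 0, "rx": 0, "ry": 0, "rz": 0, "claw": 0.6},
    {"dx": 0, "dy": 0, "dz": 0, "rx": 0, "ry": 0, "rz": 0, "claw": 0.6},
    {"dx": 0, "dy": 0, "dz": 0, "rx": 0, "ry": 0, "rz": 0, "claw": 0.6},
    {"dx": 0, "dy": 0, "dz": 0, "rx": 0, "ry": 0, "rz": 0, "claw": 0.6},
    {"dx": 0, "dy": 0, "dz": 0, "rx": 0, "ry": 0, "rz": 0, "claw": 0.6}
  ]
}}

```text
time_s: 5.9
ee_pos: [0.5247, 0.267, 0.0824]
eef_rot: [3.142, 0.0, 1.571]
force: [-0.9, -0.2, 0.0]
grip_width: 0.0376
grip_force: 0.0
```

Run:
```python
from h import *
print([(a,getattr(ctrl,a)) for a in dir(ctrl) if a[0]!='_'])
T=pose(); p=viewer.camera("wrist"); W=cloud(p,T)
save("w5.png",cv2.resize(p["img"][150:310,130:380],None,fx=3,fy=3,interpolation=cv2.INTER_CUBIC))
M=W@np.eye(3)
t=(W-T[:3,3])@T[:3,:3]   # tool coords
m=(t[...,0]>.0)&(t[...,0]<.014)&(abs(t[...,1])<.06)&(W[...,2]<.15)&(W[...,2]>.058)&(abs(t[...,1])>.012)
for s in (-1,1):
    q=t[m&(t[...,1]*s>0)]; q=q[np.argsort(-q[:,2])]; print(s,len(q),(q[:12]*1000).round(1).tolist())
```

```text
[('MotionError', <class 'station.MotionError'>), ('tcp_to_tips', 0.017)]
-1 1315 [[1.6, -42.7, 24.4], [9.1, -18.6, -7.0], [9.9, -18.5, -7.6], [10.1, -19.1, -8.2], [8.2, -18.5, -8.3], [9.1, -18.4, -8.9], [8.5, -17.8, -9.2], [9.8, -19.0, -9.3], [9.9, -19.5, -9.5], [9.9, -20.1, -9.7], [10.0, -20.7, -9.8], [8.8, -17.1, -9.9]]
1 1319 [[10.0, 21.9, -8.1], [8.9, 21.3, -8.4], [9.5, 24.3, -8.5], [9.5, 21.3, -8.5], [10.2, 21.3, -8.7], [8.4, 20.1, -8.8], [9.9, 22.4, -9.5], [8.6, 21.2, -9.5], [10.0, 22.9, -9.9], [8.8, 20.6, -10.0], [10.1, 21.7, -10.2], [8.4, 20.5, -10.6]]
```

View pics/w5.png

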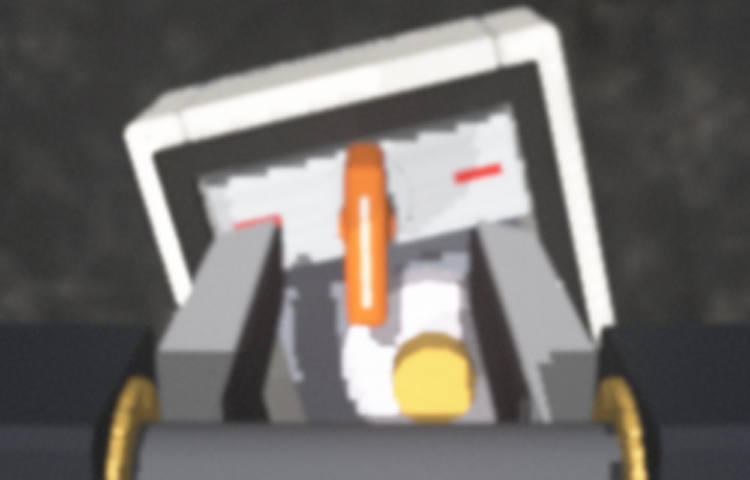

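{"method": "step_arm", "body": {
  "plan": [
    {"dx": 0, "dy": -0.01, "dz": 0.1, "rx": 0, "ry": 0, "rz": 0, "claw": 0.6},
    {"dx": 0, "dy": 0, "dz": 0.12, "rx": 0, "ry": 0, "rz": 0, "claw": 0.6},
    {"dx": 0, "dy": 0, "dz": 0, "rx": 0, "ry": 0, "rz": 0, "claw": 0.6},
    {"dx": 0, "dy": 0, "dz": 0, "rx": 0, "ry": 0, "rz": 0, "claw": 0.6}
  ]
}}

```text
time_s: 6.35
ee_pos: [0.5234, 0.2669, 0.0598]
eef_rot: [-3.141, 0.0, 1.571]
force: [-0.6, -0.5, 0.0]
grip_width: 0.0374
grip_force: 0.0
```

{"method": "step_arm", "body": {
  "plan": [
    {"dx": 0, "dy": 0, "dz": 0, "rx": 0, "ry": 0, "rz": 0, "claw": 1},
    {"dx": 0, "dy": 0, "dz": 0, "rx": 0, "ry": 0, "rz": 0, "claw": 1},
    {"dx": 0, "dy": 0, "dz": 0, "rx": 0, "ry": 0, "rz": 0, "claw": 1},
    {"dx": 0, "dy": 0, "dz": 0, "rx": 0, "ry": 0, "rz": 0, "claw": 1},
    {"dx": 0, "dy": 0, "dz": 0, "rx": 0, "ry": 0, "rz": 0, "claw": 1},
    {"dx": 0, "dy": 0, "dz": 0, "rx": 0, "ry": 0, "rz": 0, "claw": 1}
  ],
  "grip_force": 15
}}

```text
time_s: 6.95
ee_pos: [0.5225, 0.2671, 0.0606]
eef_rot: [-3.139, 0.0, 1.571]
force: [-9.2, -0.8, 5.6]
grip_width: 0.0088
grip_force: 15.0
```

{"method": "step_arm", "body": {
  "plan": [
    {"dx": 0, "dy": -0.015, "dz": 0, "rx": 0, "ry": 0, "rz": 0, "claw": 1},
    {"dx": 0, "dy": -0.01, "dz": 0, "rx": 0, "ry": 0, "rz": 0, "claw": 1},
    {"dx": 0, "dy": 0, "dz": 0, "rx": 0, "ry": 0, "rz": 0, "claw": 1}
  ]
}}

```text
time_s: 7.25
ee_pos: [0.5224, 0.2671, 0.0607]
eef_rot: [3.138, -0.001, 1.571]
force: [9.0, 1.5, -4.8]
grip_width: 0.0089
grip_force: 15.0
```

{"method": "step_arm", "body": {
  "plan": [
    {"dx": 0, "dy": 0.012, "dz": 0, "rx": 0, "ry": 0, "rz": 0, "claw": 1},
    {"dx": 0, "dy": 0, "dz": 0, "rx": 0, "ry": 0, "rz": 0, "claw": 1}
  ]
}}

```text
time_s: 7.45
ee_pos: [0.5224, 0.2671, 0.0607]
eef_rot: [3.141, -0.0, 1.571]
force: [-1.0, 1.5, 2.6]
grip_width: 0.0086
grip_force: 15.0
```

{"method": "step_arm", "body": {
  "plan": [
    {"dx": 0, "dy": 0, "dz": 0, "rx": 0, "ry": 0, "rz": 0.085, "claw": 1},
    {"dx": 0, "dy": 0, "dz": 0, "rx": 0, "ry": 0, "rz": 0.085, "claw": 1},
    {"dx": 0, "dy": 0, "dz": 0, "rx": 0, "ry": 0, "rz": 0.085, "claw": 1},
    {"dx": 0, "dy": 0, "dz": 0, "rx": 0, "ry": 0, "rz": 0.085, "claw": 1},
    {"dx": 0, "dy": 0, "dz": 0, "rx": 0, "ry": 0, "rz": 0.085, "claw": 1}
  ]
}}

```text
time_s: 7.95
ee_pos: [0.522, 0.2673, 0.0606]
eef_rot: [-3.141, 0.0, 0.898]
force: [-3.0, 1.0, 4.0]
grip_width: 0.0089
grip_force: 15.0
```

{"method": "step_arm", "body": {
  "plan": [
    {"dx": 0, "dy": 0, "dz": 0, "rx": 0, "ry": 0, "rz": 0.085, "claw": 1},
    {"dx": 0, "dy": 0, "dz": 0, "rx": 0, "ry": 0, "rz": 0.085, "claw": 1},
    {"dx": 0, "dy": 0, "dz": 0, "rx": 0, "ry": 0, "rz": 0.085, "claw": 1},
    {"dx": 0, "dy": 0, "dz": 0, "rx": 0, "ry": 0, "rz": 0.085, "claw": 1},
    {"dx": 0, "dy": 0, "dz": 0, "rx": 0, "ry": 0, "rz": 0.085, "claw": 1},
    {"dx": 0, "dy": 0, "dz": 0, "rx": 0, "ry": 0, "rz": 0, "claw": 1},
    {"dx": 0, "dy": 0, "dz": 0, "rx": 0, "ry": 0, "rz": 0, "claw": 1},
    {"dx": 0, "dy": 0, "dz": 0, "rx": 0, "ry": 0, "rz": 0, "claw": 1}
  ]
}}

```text
time_s: 8.75
ee_pos: [0.5218, 0.2676, 0.0606]
eef_rot: [-3.141, 0.001, 0.236]
force: [-4.6, 3.8, 4.1]
grip_width: 0.0091
grip_force: 15.0
```

{"method": "step_arm", "body": {
  "plan": [
    {"dx": 0, "dy": 0, "dz": 0, "rx": 0, "ry": 0, "rz": 0, "claw": 0.7},
    {"dx": 0, "dy": 0, "dz": 0, "rx": 0, "ry": 0, "rz": 0, "claw": 0.7},
    {"dx": 0, "dy": 0, "dz": 0, "rx": 0, "ry": 0, "rz": 0, "claw": 0.7},
    {"dx": 0, "dy": 0, "dz": -0.2, "rx": 0, "ry": 0, "rz": 0, "claw": 0.5},
    {"dx": 0, "dy": 0, "dz": -0.4, "rx": 0, "ry": 0, "rz": 0, "claw": 0.2},
    {"dx": 0, "dy": 0, "dz": -0.4, "rx": 0, "ry": 0, "rz": 0, "claw": 0.1},
    {"dx": 0, "dy": 0, "dz": -0.4, "rx": 0, "ry": 0, "rz": 0, "claw": 0.1},
    {"dx": 0, "dy": 0, "dz": 0, "rx": 0, "ry": 0, "rz": 0, "claw": 0.1}
  ]
}}

```text
time_s: 9.55
ee_pos: [0.5241, 0.2677, 0.2062]
eef_rot: [-3.14, -0.009, 0.236]
force: [0.5, -0.3, 0.8]
grip_width: 0.0649
grip_force: 0.0
```

Run:
```python
from h import *
T=pose(); p=viewer.camera("wrist"); W=cloud(p,T); im=p["img"].astype(int)
r=np.linalg.norm(W[...,:2]-[.523,.267],axis=2)
m=(r<.03)&(W[...,2]>.078)&(W[...,2]<.095)
Q=W[m]; print("wing",len(Q),cv2.minAreaRect(Q[:,:2].astype(np.float32)*1000),Q.mean(0))
m=(im[...,0]>150)&(im[...,1]<90)&(im[...,2]<90)&(r<.06)
Q=W[m]; Q=Q[(Q[:,2]>.03)&(Q[:,2]<.06)]; print("red",len(Q))
if len(Q)>5:
    v=np.linalg.svd(Q[:,:2]-Q[:,:2].mean(0))[2][0]; print(Q.mean(0),np.degrees(np.arctan2(v[1],v[0]))%180)
m=(W[...,2]>.047)&(W[...,2]<.06)&(np.linalg.norm(W[...,:2]-[.535,.216],axis=2)<.11)
Q=W[m]; print("housing",len(Q),cv2.minAreaRect(Q[:,:2].astype(np.float32)*1000))
plan([.56,-.12,.28],np.radians(101.3))
```

```text
wing 311 ((524.772705078125, 267.9141845703125), (35.57994842529297, 8.222054481506348), 13.678906440734863) [0.52547842 0.26804033 0.08539228]
red 0
housing 7352 ((536.562744140625, 216.90805053710938), (107.1197738647461, 168.2540740966797), 13.805788040161133)
shift [-0.543  3.851 -0.776] turn [ 0.0019 -0.0027 -0.9756] yaw now [-3.1409 -0.0046  0.2355]
```

{"method": "step_arm", "body": {
  "plan": [
    {"dx": 0, "dy": 0, "dz": -0.08, "rx": 0, "ry": 0, "rz": -0.0944, "claw": 0.1},
    {"dx": 0, "dy": 0, "dz": -0.08, "rx": 0, "ry": 0, "rz": -0.0944, "claw": 0.1},
    {"dx": 0, "dy": 0, "dz": -0.08, "rx": 0, "ry": 0, "rz": -0.0944, "claw": 0.1},
    {"dx": 0, "dy": 0, "dz": -0.08, "rx": 0, "ry": 0, "rz": -0.0944, "claw": 0.1},
    {"dx": 0, "dy": 0, "dz": -0.08, "rx": 0, "ry": 0, "rz": -0.0944, "claw": 0.1},
    {"dx": 0, "dy": 0, "dz": -0.08, "rx": 0, "ry": 0, "rz": -0.0944, "claw": 0.1},
    {"dx": 0, "dy": 0, "dz": -0.08, "rx": 0, "ry": 0, "rz": -0.0944, "claw": 0.1},
    {"dx": 0, "dy": 0, "dz": -0.08, "rx": 0, "ry": 0, "rz": -0.0944, "claw": 0.1},
    {"dx": 0, "dy": 0, "dz": -0.08, "rx": 0, "ry": 0, "rz": -0.0944, "claw": 0.1},
    {"dx": 0, "dy": 0, "dz": -0.08, "rx": 0, "ry": 0, "rz": -0.0944, "claw": 0.1}
  ]
}}

```text
time_s: 10.6
ee_pos: [0.5222, 0.2668, 0.2791]
eef_rot: [-3.139, 0.001, 1.725]
force: [-0.2, -0.2, 0.0]
grip_width: 0.0844
grip_force: 0.0
```

{"method": "step_arm", "body": {
  "plan": [
    {"dx": 0, "dy": 0, "dz": 0, "rx": 0, "ry": 0, "rz": -0.0316, "claw": 0.1},
    {"dx": -0.455, "dy": -0.095, "dz": 0, "rx": 0, "ry": 0, "rz": 0, "claw": 0.1},
    {"dx": -0.455, "dy": -0.095, "dz": 0, "rx": 0, "ry": 0, "rz": 0, "claw": 0.1},
    {"dx": -0.455, "dy": -0.095, "dz": 0, "rx": 0, "ry": 0, "rz": 0, "claw": 0.1},
    {"dx": -0.455, "dy": -0.095, "dz": 0, "rx": 0, "ry": 0, "rz": 0, "claw": 0.1},
    {"dx": -0.455, "dy": -0.095, "dz": 0, "rx": 0, "ry": 0, "rz": 0, "claw": 0.1},
    {"dx": -0.455, "dy": -0.095, "dz": 0, "rx": 0, "ry": 0, "rz": 0, "claw": 0.1},
    {"dx": -0.455, "dy": -0.095, "dz": 0, "rx": 0, "ry": 0, "rz": 0, "claw": 0.1},
    {"dx": -0.455, "dy": -0.095, "dz": 0, "rx": 0, "ry": 0, "rz": 0, "claw": 0.1},
    {"dx": -0.455, "dy": -0.095, "dz": 0, "rx": 0, "ry": 0, "rz": 0, "claw": 0.1}
  ]
}}

```text
time_s: 11.6
ee_pos: [0.5182, -0.1532, 0.2791]
eef_rot: [-3.14, -0.001, 1.768]
force: [0.2, 0.4, 0.4]
grip_width: 0.0842
grip_force: 0.0
```

{"method": "step_arm", "body": {
  "plan": [
    {"dx": 0, "dy": 0, "dz": 0, "rx": 0, "ry": 0, "rz": 0, "claw": 0.5},
    {"dx": 0, "dy": 0, "dz": 0, "rx": 0, "ry": 0, "rz": 0, "claw": 0.5},
    {"dx": 0, "dy": 0, "dz": 0, "rx": 0, "ry": 0, "rz": 0, "claw": 0.5}
  ]
}}

```text
time_s: 11.9
ee_pos: [0.5187, -0.1504, 0.2797]
eef_rot: [-3.141, -0.001, 1.769]
force: [0.0, -0.3, -0.4]
grip_width: 0.064
grip_force: 0.0
```

Run:
```python
from h import *
T=pose(); p=viewer.camera("wrist"); W=cloud(p,T); save("w6.png",p["img"])
r=np.linalg.norm(W[...,:2]-[.523,-.185],axis=2)
for n,lo,hi,R in [("handle",.075,.09,.05),("panel",.036,.045,.13),("dock",.033,.06,.13)]:
    Q=W[(W[...,2]>lo)&(W[...,2]<hi)&(r<R)]; print(n,len(Q),cv2.minAreaRect(Q[:,:2].astype(np.float32)*1000),Q.mean(0))
b=p["img"].astype(int); m=(b[...,2]>b[...,0]+50)&(r<.13)&(W[...,2]>.034)&(W[...,2]<.045)
Q=W[m]; print("blue",len(Q),cv2.minAreaRect(Q[:,:2].astype(np.float32)*1000),np.median(Q,0))
plan([.523,-.185,.15],np.radians(101.3))
```

```text
handle 533 ((524.8994140625, -186.16395568847656), (13.18757438659668, 65.17626953125), 11.321932792663574) [ 0.52477353 -0.18523231  0.07923892]
panel 7159 ((523.9373779296875, -184.90328979492188), (111.8666763305664, 227.80418395996094), 11.541964530944824) [ 0.52355633 -0.18214321  0.04003063]
dock 7866 ((556.2032470703125, -178.11729431152344), (177.451171875, 227.8292999267578), 11.74924373626709) [ 0.52495494 -0.1817555   0.04056006]
blue 6674 ((555.7835693359375, -178.5104217529297), (163.47434997558594, 197.04200744628906), 11.867623329162598) [ 0.52234814 -0.18196434  0.04009507]
shift [-0.35  -0.027  1.3  ] turn [-0.0003 -0.0003  0.0009] yaw now [-3.1411e+00 -4.0000e-04  1.7694e+00]
```

View pics/w6.png

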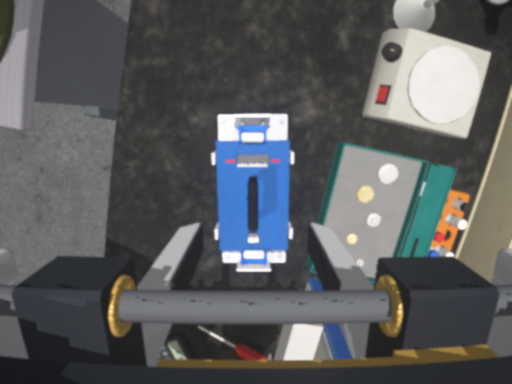

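{"method": "step_arm", "body": {
  "plan": [
    {"dx": -0.18, "dy": -0.015, "dz": 0.3, "rx": 0, "ry": 0, "rz": 0, "claw": 0.5},
    {"dx": -0.18, "dy": -0.015, "dz": 0.4, "rx": 0, "ry": 0, "rz": 0, "claw": 0.5},
    {"dx": 0, "dy": 0, "dz": 0.4, "rx": 0, "ry": 0, "rz": 0, "claw": 0.5},
    {"dx": 0, "dy": 0, "dz": 0.4, "rx": 0, "ry": 0, "rz": 0, "claw": 0.5},
    {"dx": 0, "dy": 0, "dz": 0.2, "rx": 0, "ry": 0, "rz": 0, "claw": 0.5},
    {"dx": 0, "dy": 0, "dz": 0, "rx": 0, "ry": 0, "rz": 0, "claw": 0.5},
    {"dx": 0, "dy": 0, "dz": 0, "rx": 0, "ry": 0, "rz": 0, "claw": 0.5}
  ]
}}

```text
time_s: 12.65
ee_pos: [0.5234, -0.1865, 0.1114]
eef_rot: [3.141, 0.0, 1.769]
force: [-0.1, -0.0, 0.2]
grip_width: 0.047
grip_force: 0.0
```

{"method": "step_arm", "body": {
  "plan": [
    {"dx": 0, "dy": 0, "dz": 0.2, "rx": 0, "ry": 0, "rz": 0, "claw": 0.5},
    {"dx": 0, "dy": 0, "dz": 0.2, "rx": 0, "ry": 0, "rz": 0, "claw": 0.5},
    {"dx": 0, "dy": 0, "dz": 0.12, "rx": 0, "ry": 0, "rz": 0, "claw": 0.5},
    {"dx": 0, "dy": 0, "dz": 0.1, "rx": 0, "ry": 0, "rz": 0, "claw": 0.5},
    {"dx": 0, "dy": 0, "dz": 0, "rx": 0, "ry": 0, "rz": 0, "claw": 0.5},
    {"dx": 0, "dy": 0, "dz": 0, "rx": 0, "ry": 0, "rz": 0, "claw": 0.5}
  ]
}}

```text
time_s: 13.25
ee_pos: [0.5234, -0.1873, 0.0493]
eef_rot: [3.141, 0.001, 1.768]
force: [0.1, -0.9, 0.5]
grip_width: 0.0469
grip_force: 0.0
```

{"method": "step_arm", "body": {
  "plan": [
    {"dx": 0, "dy": 0, "dz": 0, "rx": 0, "ry": 0, "rz": 0, "claw": 0.7},
    {"dx": 0, "dy": 0, "dz": 0, "rx": 0, "ry": 0, "rz": 0, "claw": 0.8},
    {"dx": 0, "dy": 0, "dz": 0, "rx": 0, "ry": 0, "rz": 0, "claw": 1},
    {"dx": 0, "dy": 0, "dz": 0, "rx": 0, "ry": 0, "rz": 0, "claw": 1},
    {"dx": 0, "dy": 0, "dz": 0, "rx": 0, "ry": 0, "rz": 0, "claw": 1},
    {"dx": 0, "dy": 0, "dz": 0, "rx": 0, "ry": 0, "rz": 0, "claw": 1}
  ],
  "grip_force": 30
}}

```text
time_s: 13.85
ee_pos: [0.5229, -0.1872, 0.0486]
eef_rot: [3.142, 0.0, 1.768]
force: [-0.8, -0.8, 2.0]
grip_width: 0.014
grip_force: 30.0
```

{"method": "step_arm", "body": {
  "plan": [
    {"dx": 0, "dy": 0, "dz": 0, "rx": 0, "ry": 0, "rz": 0, "claw": 1},
    {"dx": 0, "dy": 0, "dz": -0.05, "rx": 0, "ry": 0, "rz": 0, "claw": 1},
    {"dx": 0, "dy": 0, "dz": -0.05, "rx": 0, "ry": 0, "rz": 0, "claw": 1},
    {"dx": 0, "dy": 0, "dz": -0.05, "rx": 0, "ry": 0, "rz": 0, "claw": 1},
    {"dx": 0, "dy": 0, "dz": -0.05, "rx": 0, "ry": 0, "rz": 0, "claw": 1},
    {"dx": 0, "dy": 0, "dz": -0.1, "rx": 0, "ry": 0, "rz": 0, "claw": 1},
    {"dx": 0, "dy": 0, "dz": -0.2, "rx": 0, "ry": 0, "rz": 0, "claw": 1},
    {"dx": 0, "dy": 0, "dz": -0.2, "rx": 0, "ry": 0, "rz": 0, "claw": 1},
    {"dx": 0, "dy": 0, "dz": -0.3, "rx": 0, "ry": 0, "rz": 0, "claw": 1}
  ],
  "grip_force": 60
}}

```text
time_s: 14.75
ee_pos: [0.5225, -0.187, 0.1493]
eef_rot: [-3.141, -0.001, 1.768]
force: [-0.3, 0.4, -4.4]
grip_width: 0.0133
grip_force: 60.0
```

{"method": "step_arm", "body": {
  "plan": [
    {"dx": 0, "dy": 0, "dz": 0, "rx": 0, "ry": 0, "rz": 0, "claw": 1},
    {"dx": 0, "dy": 0, "dz": 0, "rx": 0, "ry": 0, "rz": 0, "claw": 1},
    {"dx": 0, "dy": 0, "dz": 0, "rx": 0, "ry": 0, "rz": 0, "claw": 1}
  ]
}}

```text
time_s: 15.05
ee_pos: [0.5224, -0.187, 0.1473]
eef_rot: [-3.14, -0.001, 1.768]
force: [-0.3, -0.4, -3.6]
grip_width: 0.0132
grip_force: 60.0
```

```bash
cat > held.py <<'E'
from h import *
T=pose(); p=viewer.camera("wrist"); W=cloud(p,T); save("held%d.png"%p["shot"],p["img"])
t=(W-T[:3,3])@T[:3,:3]; b=p["img"].astype(int)
print(T[:3,3].round(4))
# panel top in tool frame: blue surface
m=(b[...,2]>b[...,0]+50)&(abs(t[...,1])<.055)&(t[...,0]>-.09)&(t[...,0]<.09)&(t[...,2]>.0)&(t[...,2]<.04)
Q=t[m]; print("blue",len(Q),np.percentile(Q,[1,5,50,95,99],axis=0).round(4).tolist())
A=np.c_[Q[:,:2],np.ones(len(Q))]; c=np.linalg.lstsq(A,Q[:,2],rcond=None)[0]; print("plane slopes,z0",c.round(4))
x=Q[:,0]
for s in np.arange(-.06,.09,.015):
    q=Q[abs(x-s)<.004]
    if len(q)>10: print(s.round(3),np.percentile(q[:,1],[1,99]).round(4), (np.percentile(q[:,1],[1,99]).mean()).round(4))
# slot/hole: points seen much deeper within the panel's outline
m=(abs(t[...,1])<.03)&(t[...,0]>.03)&(t[...,0]<.075)&(t[...,2]>.035)
Q=t[m]; print("deep",len(Q))
E
python3 held.py
```

```text
[ 0.5224 -0.187   0.1473]
blue 18553 [[-0.0755, -0.0476, 0.0047], [-0.0148, -0.0445, 0.0077], [0.0349, 0.0015, 0.0106], [0.0765, 0.0477, 0.0132], [0.0794, 0.0508, 0.0138]]
plane slopes,z0 [ 0.053  -0.0057  0.0088]
-0.015 [-0.0479  0.0512] 0.0017
0.0 [-0.0478  0.0509] 0.0016
0.015 [-0.0473  0.0508] 0.0017
0.03 [-0.0473  0.0507] 0.0017
0.045 [-0.0476  0.0507] 0.0016
0.06 [-0.0479  0.051 ] 0.0015
0.075 [-0.0473  0.0505] 0.0016
deep 1512
```

```bash
cat >> held.py <<'E'
def fit(Q):
    for _ in range(6):
        A=np.c_[Q[:,:2],np.ones(len(Q))]; c=np.linalg.lstsq(A,Q[:,2],rcond=None)[0]; r=Q[:,2]-A@c
        Q=Q[abs(r)<max(.0015,2*r.std())]
    return c.round(4),len(Q),r.std().round(5)
m=(b[...,2]>b[...,0]+50)&(abs(t[...,1])<.045)&(t[...,0]>-.02)&(t[...,0]<.075)&(t[...,2]>.0)&(t[...,2]<.04)
print("panel",fit(t[m]))
m=(abs(W[...,2])<.02)&(t[...,1]<.1)&(abs(t[...,0])<.3); print("bench",fit(t[m]))
m=(abs(t[...,1])<.035)&(t[...,0]>.03)&(t[...,0]<.072)&(b[...,2]<b[...,0]+50)&(t[...,2]>-.005)
n,l,st,ce=cv2.connectedComponentsWithStats(m.astype(np.uint8))
for i in range(1,n):
    if st[i,4]>60: print(st[i],ce[i].round(1))
# ray-plane: pixel -> panel top plane in tool coords
m2=(b[...,2]>b[...,0]+50); c=fit(t[(m2)&(abs(t[...,1])<.045)&(t[...,0]>-.02)&(t[...,0]<.075)&(t[...,2]>.0)&(t[...,2]<.04)])[0]
M=np.array(p["tool_from_camera"]); K=np.array([[p["fx"],0,p["cx"]],[0,p["fy"],p["cy"]],[0,0,1.]])
def px(u,v):
    n=cv2.undistortPoints(np.array([[[float(u),float(v)]]]),K,np.array(p["dist"]))[0,0]; d=M[:3,:3]@[*n,1]; o=M[:3,3]
    s=(c[2]+c[0]*o[0]+c[1]*o[1]-o[2])/(d[2]-c[0]*d[0]-c[1]*d[1]); return o+s*d
for i in range(1,n):
    if st[i,4]>60: x,y,w,h,_=st[i]; print(px(x,y+h/2).round(4),px(x+w,y+h/2).round(4),px(x+w/2,y).round(4),px(x+w/2,y+h).round(4))
E
python3 held.py | tail -15
```

```text
0.0 [-0.0477  0.0509] 0.0016
0.015 [-0.0474  0.0506] 0.0016
0.03 [-0.0473  0.0506] 0.0017
0.045 [-0.0477  0.0509] 0.0016
0.06 [-0.0479  0.0509] 0.0015
0.075 [-0.0473  0.0505] 0.0016
deep 1520
panel (array([ 0.0528, -0.0057,  0.0088]), 14284, np.float64(0.00061))
bench (array([ 0.0016, -0.0035,  0.147 ]), 49768, np.float64(0.00066))
[ 221  134   69   28 1809] [255.6 147.3]
[198 146  19   6 112] [206.8 148.5]
[294 146  15   6  85] [301.2 148.5]
[ 0.0524 -0.0201  0.0117] [0.0524 0.0236 0.0114] [0.0611 0.0018 0.012 ] [0.0436 0.0018 0.0111]
[ 0.0518 -0.0347  0.0117] [ 0.0518 -0.0226  0.0117] [ 0.0537 -0.0286  0.0118] [ 0.0499 -0.0287  0.0116]
[0.0518 0.0262 0.0114] [0.0519 0.0357 0.0113] [0.0537 0.0309 0.0115] [0.05   0.031  0.0113]
```

{"method": "step_arm", "body": {
  "plan": [
    {"dx": 0, "dy": 0, "dz": -0.15, "rx": 0, "ry": 0.0163, "rz": -0.0133, "claw": 1},
    {"dx": 0, "dy": 0, "dz": -0.15, "rx": 0, "ry": 0.0163, "rz": -0.0134, "claw": 1},
    {"dx": 0, "dy": 0, "dz": 0, "rx": 0, "ry": 0, "rz": 0, "claw": 1}
  ]
}}

```text
time_s: 15.45
ee_pos: [0.5235, -0.1882, 0.1793]
eef_rot: [3.139, -0.05, 1.81]
force: [-0.4, 0.2, -2.8]
grip_width: 0.0129
grip_force: 60.0
```

{"method": "step_arm", "body": {
  "plan": [
    {"dx": 0.289, "dy": 0.08, "dz": 0.015, "rx": 0, "ry": 0, "rz": 0, "claw": 1},
    {"dx": 0.389, "dy": 0.108, "dz": 0.02, "rx": 0, "ry": 0, "rz": 0, "claw": 1},
    {"dx": 0.389, "dy": 0.108, "dz": 0.02, "rx": 0, "ry": 0, "rz": 0, "claw": 1},
    {"dx": 0.389, "dy": 0.108, "dz": 0.02, "rx": 0, "ry": 0, "rz": 0, "claw": 1},
    {"dx": 0.389, "dy": 0.108, "dz": 0.02, "rx": 0, "ry": 0, "rz": 0, "claw": 1},
    {"dx": 0.389, "dy": 0.108, "dz": 0.02, "rx": 0, "ry": 0, "rz": 0, "claw": 1},
    {"dx": 0.389, "dy": 0.108, "dz": 0.02, "rx": 0, "ry": 0, "rz": 0, "claw": 1},
    {"dx": 0.389, "dy": 0.108, "dz": 0.02, "rx": 0, "ry": 0, "rz": 0, "claw": 1},
    {"dx": 0.389, "dy": 0.108, "dz": 0.02, "rx": 0, "ry": 0, "rz": 0, "claw": 1},
    {"dx": 0.289, "dy": 0.08, "dz": 0.015, "rx": 0, "ry": 0, "rz": 0, "claw": 1}
  ]
}}

```text
time_s: 16.45
ee_pos: [0.5342, 0.1979, 0.177]
eef_rot: [-3.142, -0.051, 1.81]
force: [0.7, -0.0, -2.5]
grip_width: 0.0132
grip_force: 60.0
```

{"method": "step_arm", "body": {
  "plan": [
    {"dx": 0.2, "dy": 0.056, "dz": 0.01, "rx": 0, "ry": 0, "rz": 0, "claw": 1},
    {"dx": 0, "dy": 0, "dz": 0, "rx": 0, "ry": 0, "rz": 0, "claw": 1},
    {"dx": 0, "dy": 0, "dz": 0, "rx": 0, "ry": 0, "rz": 0, "claw": 1},
    {"dx": 0, "dy": 0, "dz": 0, "rx": 0, "ry": 0, "rz": 0, "claw": 1}
  ]
}}

```text
time_s: 16.85
ee_pos: [0.5355, 0.2156, 0.1779]
eef_rot: [3.141, -0.051, 1.809]
force: [0.1, 0.0, -3.5]
grip_width: 0.0133
grip_force: 60.0
```

```bash
cat >> held.py <<'E'
S=T[:3,:3]@np.array([.0524,.0018,.0117])+T[:3,3]
print("eul",telemetry.get_obs()["eef_rot"],"slot world",S.round(4))
n_t=np.array([-c[0],-c[1],1]); n_w=T[:3,:3]@n_t; print("panel normal world",(n_w/np.linalg.norm(n_w)).round(4))
O=(b[...,0]>180)&(b[...,2]<100)&(np.linalg.norm(W[...,:2]-[.5248,.268],axis=2)<.05); Q=W[O]; print("orange seen",len(Q),Q.mean(0).round(4) if len(Q) else "")
E
python3 held.py | tail -13
```

```text
0.075 [-0.0472  0.0506] 0.0017
deep 1230
panel (array([ 0.0538, -0.0059,  0.0088]), 14266, np.float64(0.0006))
bench (array([ 0.0512, -0.0015,  0.178 ]), 47713, np.float64(0.00067))
[ 221  135   70   26 1494] [254.8 145.5]
[198 146  19   6 112] [206.9 148.5]
[294 146  15   6  83] [301.1 148.5]
[ 0.0524 -0.0201  0.0117] [0.0524 0.0242 0.0115] [0.0604 0.0021 0.012 ] [0.0441 0.0021 0.0112]
[ 0.0518 -0.0348  0.0118] [ 0.0517 -0.0226  0.0117] [ 0.0536 -0.0286  0.0119] [ 0.0499 -0.0287  0.0117]
[0.0518 0.0262 0.0114] [0.0518 0.0357 0.0114] [0.0537 0.0309 0.0115] [0.0499 0.031  0.0113]
eul [ 3.14088952 -0.0508396   1.80890553] slot world [0.5248 0.2675 0.1688]
panel normal world [ 0.0068 -0.0014 -1.    ]
orange seen 822 [0.5382 0.2405 0.2623]
```

{"method": "step_arm", "body": {
  "plan": [
    {"dx": -0.01, "dy": 0, "dz": 0.2, "rx": 0, "ry": 0, "rz": 0, "claw": 1},
    {"dx": -0.01, "dy": 0, "dz": 0.2, "rx": 0, "ry": 0, "rz": 0, "claw": 1},
    {"dx": -0.01, "dy": 0, "dz": 0.2, "rx": 0, "ry": 0, "rz": 0, "claw": 1},
    {"dx": -0.005, "dy": 0, "dz": 0.1, "rx": 0, "ry": 0, "rz": 0, "claw": 1},
    {"dx": 0, "dy": 0, "dz": 0, "rx": 0, "ry": 0, "rz": 0, "claw": 1},
    {"dx": 0, "dy": 0, "dz": 0, "rx": 0, "ry": 0, "rz": 0, "claw": 1},
    {"dx": 0, "dy": 0, "dz": 0, "rx": 0, "ry": 0, "rz": 0, "claw": 1}
  ]
}}

```text
time_s: 17.6
ee_pos: [0.5362, 0.2166, 0.1096]
eef_rot: [3.139, -0.051, 1.81]
force: [0.8, -0.1, -2.3]
grip_width: 0.0132
grip_force: 60.0
```

```bash
python3 held.py | tail -12
python3 - <<'E'
import cv2,glob
f=sorted(glob.glob("pics/held*.png"),key=lambda s:int(s[9:-4]))[-1]; i=cv2.imread(f)[90:230,150:360]
cv2.imwrite("pics/c1.png",cv2.resize(i,None,fx=3.8,fy=3.8,interpolation=cv2.INTER_CUBIC))
E
```

```text
deep 1025
panel (array([ 0.0533, -0.0058,  0.0088]), 14276, np.float64(0.00061))
bench (array([0.0518, 0.001 , 0.1095]), 64384, np.float64(0.00065))
[ 221  135   70   26 1776] [255.3 147.4]
[198 146  19   6 112] [206.8 148.5]
[294 146  15   6  85] [301.2 148.5]
[ 0.0524 -0.0201  0.0117] [0.0524 0.0242 0.0115] [0.0604 0.0021 0.012 ] [0.0441 0.0021 0.0111]
[ 0.0518 -0.0347  0.0118] [ 0.0517 -0.0226  0.0117] [ 0.0536 -0.0286  0.0118] [ 0.0499 -0.0287  0.0116]
[0.0518 0.0262 0.0114] [0.0518 0.0357 0.0114] [0.0537 0.0309 0.0115] [0.0499 0.031  0.0113]
eul [ 3.13887919 -0.05126425  1.81007689] slot world [0.5255 0.2685 0.1006]
panel normal world [ 8.9e-03  1.0e-04 -1.0e+00]
orange seen 1232 [0.5366 0.2434 0.192 ]
```

View pics/c1.png

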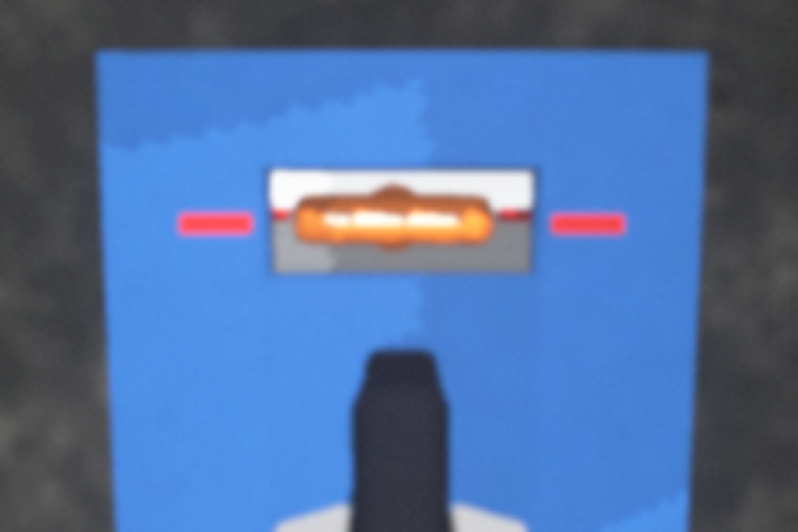

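{"method": "step_arm", "body": {
  "plan": [
    {"dx": -0.005, "dy": -0.01, "dz": 0.1, "rx": 0, "ry": 0, "rz": 0, "claw": 1},
    {"dx": -0.005, "dy": 0, "dz": 0.1, "rx": 0, "ry": 0, "rz": 0, "claw": 1},
    {"dx": -0.005, "dy": 0, "dz": 0.1, "rx": 0, "ry": 0, "rz": 0, "claw": 1},
    {"dx": -0.002, "dy": 0, "dz": 0.04, "rx": 0, "ry": 0, "rz": 0, "claw": 1},
    {"dx": 0, "dy": 0, "dz": 0, "rx": 0, "ry": 0, "rz": 0, "claw": 1},
    {"dx": 0, "dy": 0, "dz": 0, "rx": 0, "ry": 0, "rz": 0, "claw": 1},
    {"dx": 0, "dy": 0, "dz": 0, "rx": 0, "ry": 0, "rz": 0, "claw": 1}
  ]
}}

```text
time_s: 18.35
ee_pos: [0.535, 0.2165, 0.0747]
eef_rot: [3.14, -0.051, 1.81]
force: [0.3, -0.3, -3.9]
grip_width: 0.0137
grip_force: 60.0
```

{"method": "step_arm", "body": {
  "plan": [
    {"dx": -0.002, "dy": 0, "dz": 0.04, "rx": 0, "ry": 0, "rz": 0, "claw": 1},
    {"dx": -0.001, "dy": 0, "dz": 0.03, "rx": 0, "ry": 0, "rz": 0, "claw": 1},
    {"dx": -0.001, "dy": 0, "dz": 0.03, "rx": 0, "ry": 0, "rz": 0, "claw": 1},
    {"dx": 0, "dy": 0, "dz": 0, "rx": 0, "ry": 0, "rz": 0, "claw": 1},
    {"dx": 0, "dy": 0, "dz": 0, "rx": 0, "ry": 0, "rz": 0, "claw": 1},
    {"dx": 0, "dy": 0, "dz": 0, "rx": 0, "ry": 0, "rz": 0, "claw": 1}
  ]
}}

```text
time_s: 18.95
ee_pos: [0.5352, 0.2165, 0.0652]
eef_rot: [3.139, -0.051, 1.81]
force: [-2.2, -1.4, 8.2]
grip_width: 0.0136
grip_force: 60.0
```

{"method": "step_arm", "body": {
  "plan": [
    {"dx": 0, "dy": 0, "dz": 0.015, "rx": 0, "ry": 0, "rz": 0, "claw": 1},
    {"dx": 0, "dy": 0, "dz": 0.015, "rx": 0, "ry": 0, "rz": 0, "claw": 1},
    {"dx": 0, "dy": 0, "dz": 0, "rx": 0, "ry": 0, "rz": 0, "claw": 1},
    {"dx": 0, "dy": 0, "dz": 0, "rx": 0, "ry": 0, "rz": 0, "claw": 1},
    {"dx": 0, "dy": 0, "dz": 0, "rx": 0, "ry": 0, "rz": 0, "claw": 1}
  ]
}}

```text
time_s: 19.45
ee_pos: [0.5352, 0.2166, 0.0638]
eef_rot: [3.139, -0.051, 1.81]
force: [-9.5, -6.4, 25.1]
grip_width: 0.0134
grip_force: 60.0
```

```bash
python3 held.py | tail -11
```

```text
panel (array([0.051 , 0.0017, 0.0087]), 14198, np.float64(0.0006))
bench (array([0.0515, 0.0013, 0.0637]), 75184, np.float64(0.00063))
[221 135  69  30 898] [255.6 147.3]
[197 146  20   6 109] [206.5 148.5]
[294 146  15   6  86] [301.1 148.6]
[ 0.0511 -0.0201  0.0113] [0.0511 0.0236 0.0113] [0.0605 0.0018 0.0118] [0.0416 0.0018 0.0108]
[ 0.0518 -0.0353  0.0113] [ 0.0518 -0.0226  0.0113] [ 0.0537 -0.0289  0.0114] [ 0.0499 -0.029   0.0112]
[0.0518 0.0262 0.0114] [0.0518 0.0357 0.0114] [0.0537 0.0309 0.0115] [0.0499 0.031  0.0113]
eul [ 3.13858378 -0.05105623  1.81021615] slot world [0.5245 0.2684 0.0548]
panel normal world [ 1.3e-03  4.0e-04 -1.0e+00]
orange seen 981 [0.525  0.2634 0.0996]
```

```bash
python3 -c "
from h import *
print(telemetry.get_obs()['force']); print(hand_in())"
```

```text
[-9.82522435 -6.0209635  25.59580425]
the job is handed in; nothing more can be done
None
```

I turned the fastener in line, moved the panel onto the housing and handed in with it held pressed flat on the flange (underside at about 50 mm, level, about 25 N at the wrist); no verdict came back.

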